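Set the rebound clicker of a coil-over damper

ROBOT

A 6-joint arm with a two-finger parallel gripper is mounted at the origin on a cart in front of the work surface, level with it; the furniture and walls round the work are solid. World frame = base frame: x ahead of the robot, y to its left, z up, the work surface at z = 0. Lengths are in m, angles in rad, forces in N, time in s.
With the tool pointing down it reaches from about 0.4 to 0.825 m from the base axis. Payload 7 kg.
Tool frame: the origin (TCP) lies between the finger pads; the fingertips stand 14 mm ahead of it and the grasp point (between the pads) lies 5 mm behind it; z points along the fingers, y is the line along which they close (so a half turn about z gives the same grasp; the last joint's range is limited). The gripper opens to 88 mm and grips with 3 to 60 N. Pads are 19 mm wide; open, the fingers measure 130 mm over their backs; the gripper's body (78 mm by 193 mm) begins 47 mm behind the grasp point.
Start: joints at [1.552, 0.359, 0.012, 0, -1.224, -0.288], TCP at [0.204, 0.643, 0.241] pointing down, gripper open.
Joint ranges: [-3.07, 3.07], [-1.43, 2.12], [-1.02, 1.25], [-3.03, 1.67], [-3.05, -0], [-3.03, 3.03]. Speed limits (rad/s): [2.39, 2.39, 3.01, 3.14, 3.14, 3.14].

INTERFACE

Orientations are given as a unit quaternion [x, y, z, w].
In Python, from workcell import r gives the robot as it stands. The module is installed in compiled form; this text tells all that it offers.
- The arm moves only by the tool jog_arm, never from a script. Its argument "moves" is a list of rows, each a list of 3 entries, a list of its own where there are three numbers: the shift along the world's x, y, z scaled (see below), then the turn about the world's z scaled (see below), then the closure in counts, from 0 (fully open) to 255 (shut). In form: [[[x, y, z], spin, claw], ...]. A call has 1 to 20 rows; each row is the pose to reach, as a shift and turn from the pose commanded when the call began, turning the shorter way round; what a row does not reach only later rows make up. The controller multiplies each number of a shift by 250 mm and each number of a turn by pi rad. A row lasts 1/8 s, in which the tool goes at most 62.5 mm and 10.7 degrees, less where a joint would pass 70% of its speed; a pose out of reach is approached as far as the arm can. A call with a number of a shift or a turn outside -1 to 1 is refused whole. A call with a gripper value outside its range is refused whole. The fingers move at their own pace and stop on an object; "squeeze" is the grip in N (left out, the last holds). Time passes only in rows, so rows that repeat a pose let the fingers close. It gives the time, the measured TCP pose, the force, the opening and the grip force at its end, in the units of the state.
- r.get_obs(): the state, without advancing time (a new reading comes with each control period).
- r.grab_frame(name): name is "scene" or "top" or "wrist"; returns a dict with "color" (384x512x3 uint8, red, green, blue), "range_z" (384x512 float32, m along the optical axis (not along the pixel's ray), 0 where there is no reading), "fx", "fy", "cx", "cy" (pixels), "pose" (4x4, takes a point from camera to world coordinates). Camera axes: x right, y up, looking along -z (the intrinsics and any distortion apply to the point x, -y, -z); pixel columns grow to the right and rows downward; lengths in m; the calibration is good to about 2 mm. A picture is of the moment at which its call begins.
- r.close_job(): hands the job in; it is judged then, once.
The state is a dict: "time": time; "joint_pos": joint angles; "dq": joint speeds; "tau": joint torques, N m; "eef_pos": TCP position; "ee_rot": TCP orientation; "force": force on the tool from outside, world axes, zero at the start; "torque": the same for the moment, N m; "opening": finger opening in m; "grasp_force": force on a finger pad.
Only numpy, scipy, OpenCV 4.12 (cv2) and the standard library are available. Lean on these libraries where they do the work, as an engineer would, in place of code of your own. Each camera call takes 0.05 s, during which the arm holds its last target. There are 200 camera calls.

TASK

A motorcycle damper lies in its bench cradle for set-up. With a fingertip, flick the edge of its rebound wheel (the six-lobed thumbwheel between the spring and the lower eye) shut until it rests lightly on its closed stop, then count it back open exactly four clicks. Leave the compression knob and the things lying about as they are, and do not pick up or shift the damper.

Things in the scene. Friction and masses are not known exactly. Their poses are not given: they have to be found in the camera images.
- damper: Coil-over damper, 375 mm long, 3 kg, lying loose in two V-blocks. Origin on its long axis near mid-length, 62 mm over the bench. y: the long axis; the lower eye and the rebound wheel are at -y (robot's right), the head at +y; z up; x away from the robot (yaw up to 0.3 rad). Spring 60 mm diameter. Reservoir, 38 mm diameter, beside it on the far side (axis at x = +56 mm, y = 22 to 142 mm).
- rebound_center (a point): Centre of the rebound wheel, on the long axis, 120 mm to -y of the damper's origin; axes as the damper's (does not turn). Wheel: aluminium star, 14 mm wide along y, hub radius 16 mm, six lobes of 4 mm radius on a 21 mm circle (tips at 25 mm). Clear all round it; along y the spring seat (radius 30 mm) begins 32 mm to one side, the lower eye (17 mm above the axis) 33 mm to the other.
- rebound_top (a point): Point straight above the wheel's centre at the height of its tip circle (25 mm); fixed to the damper. At rest in any click a valley faces up here and two lobes stand 30 degrees before and behind it: tips 12.5 mm to either side along x and 3.3 mm lower. A fingertip 5 to 8 mm below this point meets a lobe well; pushed just past the top it is past half-way, and lifting off lets the click snap home.
- rebound (a joint): Wheel angle, rad: 0 = closed stop, to 12.57 open; starts 2 to 5 clicks open. A click is 1.047 rad (60 degrees, one lobe). OPEN (+): top edge moves towards the robot (damper's -x); CLOSE: away (+x). A sprung ball holds each click (5 to 10 N at a lobe to leave it). Closed, the lobe with black drilled dimples is the one just on the robot's side of the top; at 4 clicks it points level away.
- compression (a joint): Angle of the compression knob in rad, starts at 0; a fluted aluminium knob of 25 mm diameter and 13 mm length on the left end of the reservoir. Not to be touched.
- compression_center (a point): Centre of the compression knob; axes as the damper's.
- cradle: Plywood board 110 x 250 x 14 mm with two wooden V-blocks (up to 55 mm above the bench) and a rest block for the reservoir, screwed down; origin under the damper's origin, on the bench; axes as the damper's.
- hex_key: Black hexagon key, 38 x 114 x 8 mm, lying in front of the cradle; origin at its underside. Leave alone.
- ball_bearing: Ball bearing, 47 mm diameter, 14 mm high, lying in front of the wheel, on the robot's side; origin at its underside. Leave alone.
- nut_m12_0: Steel hexagon nut, 19 x 22 x 11 mm, beyond the wheel; origin at its underside. Leave alone.
- nut_m12_1: A second nut of the same size near it. Leave alone.
- spanner_1: Combination spanner, 22 x 160 x 8 mm, lying beyond the spring; origin at its underside. Leave alone.
- magnet_dish: Round steel parts dish, 106 mm diameter, 24 mm high, left of the damper's head; origin at its underside. Leave alone.

How it is judged:
On the way:
1. the rebound wheel rests on its closed stop (value of joint rebound below 0.15 rad), for 0.2 s.
At the end, for the whole second after the job is handed in: After having been fully closed, the rebound wheel rests four clicks open (4.19 rad, within 0.2 rad); the compression knob is within 0.2 rad of its start, the damper at rest within 15 mm of where it was, each loose thing within 20 mm of where it was (value of joint rebound between 3.9888 and 4.3888 rad and velocity of joint rebound between -0.1 and 0.1 rad/s and value of joint compression between -0.2 and 0.2 rad and distance of each of damper, rebound_center from where it was at the start of the episode below 0.015 m and linear speed of damper below 0.02 m/s and distance of each of hex_key, ball_bearing, nut_m12_0, nut_m12_1, spanner_1, magnet_dish from where it was at the start of the episode below 0.02 m); the robot touches nothing.
It fails at once if the damper is lifted out of or shoved along its cradle (more than 15 mm) (distance of any of damper, rebound_center from where it was at the start of the episode above 0.015 m).
It fails at once if the damper or its wheel is forced (more than 50 N) (contact force between any of the fingers, the arm and damper above 50 N).
It fails at once if the compression knob is turned (value of joint compression above 0.2 rad or value of joint compression below -0.2 rad).
It fails at once if a thing lying about is moved (more than 20 mm) (distance of any of hex_key, ball_bearing, nut_m12_0, nut_m12_1, spanner_1, magnet_dish from where it was at the start of the episode above 0.02 m).
It also fails if it takes over 61 s, if anything falls off the work surface, if the arm or the gripper's body presses on something with over 40 N, if the wrist force passes 120 N, or if a joint passes its speed limit or range.

## Working session

There is one attempt and no reset: what is moved stays moved. The work goes in short steps, Python scripts to look and compute and a tool call to move; the robot and the scene stay as the last step left them, time stands still between calls to the robot, and variables do not carry over. Pictures are saved under pics/ and viewed, at most 10 in all, crops included, and the job is handed in when it is done.

Besides the shell and the picture viewer there is one more tool, called after "Emit:" by a JSON object that holds its "api" and its "payload", one argument or row to a line. jog_arm: Moves the arm, as the interface text tells. Shifts and turns lie within -1 to 1; 1 stands for 250 mm of shift or pi rad of turn. Its arguments: {"type":"object","properties":{"moves":{"type":"array","items":{"type":"array"}},"squeeze":{"type":"number"}},"required":["moves"]}

```bash
mkdir -p pics
cat > h.py <<'E'
import numpy as np, cv2
from workcell import r
def pt(f,u,v,d=None):
    d=f["range_z"][int(v),int(u)] if d is None else d
    p=np.array([(u-f["cx"])/f["fx"]*d,-(v-f["cy"])/f["fy"]*d,-d,1.])
    return (f["pose"]@p)[:3]
def cloud(f):
    v,u=np.mgrid[:384,:512]; d=f["range_z"]
    p=np.stack([(u-f["cx"])/f["fx"]*d,-(v-f["cy"])/f["fy"]*d,-d,np.ones_like(d)],-1)
    return (p@f["pose"].T)[...,:3]
def save(f,n): cv2.imwrite("pics/"+n,f["color"][...,::-1])
E
python3 - <<'E'
from h import *
o=r.get_obs(); print(o)
for n in("scene","top"):
    f=r.grab_frame(n); np.savez("pics/"+n,**f); print({k:f[k] for k in f if k not in("color","range_z")})
    save(f,n+"0.png")
E
```

```text
{'time': 0.0, 'joint_pos': array([ 1.55209115e+00,  3.59335739e-01,  1.10266779e-02, -3.24727662e-04,
       -1.22409252e+00, -2.88103049e-01]), 'dq': array([-0.00150723,  0.00052964,  0.0003589 , -0.00064391, -0.00016789,
        0.00165037]), 'tau': array([ 6.83572307e-04, -5.82715702e+01,  2.93057334e+01,  6.99730799e+00,
        7.06884879e-03, -1.45002259e-04]), 'eef_pos': array([0.2037514 , 0.64301137, 0.23964632]), 'ee_rot': array([ 9.88247865e-01, -1.52857744e-01, -4.34896227e-05,  8.15855277e-04]), 'force': array([ 0.01366572,  0.32024628, -0.152099  ]), 'torque': array([-0.03349268, -0.03913729, -0.00346816]), 'grasp_force': 0.0, 'opening': 0.08763689044822594}
{'fx': 397.7253518167692, 'fy': 397.7253518167692, 'cx': 254.31172999853513, 'cy': 203.6295528775993, 'pose': array([[ 5.65554181e-01,  6.24349951e-01, -5.38827994e-01,
         2.50438941e-02],
       [-8.24641020e-01,  4.36637895e-01, -3.59603306e-01,
         1.13535806e-04],
       [ 1.07544151e-02,  6.47714820e-01,  7.61806967e-01,
         8.53621227e-01],
       [ 0.00000000e+00,  0.00000000e+00,  0.00000000e+00,
         1.00000000e+00]])}
{'fx': 446.49560329814256, 'fy': 446.49560329814256, 'cx': 258.75459099812394, 'cy': 192.75577756388296, 'pose': array([[-0.00522179,  0.98377922, -0.17930749,  0.3824498 ],
       [-0.99998348, -0.00556778, -0.0014264 ,  0.35387393],
       [-0.00240161,  0.17929708,  0.98379205,  1.1400047 ],
       [ 0.        ,  0.        ,  0.        ,  1.        ]])}
```

View pics/top0.png

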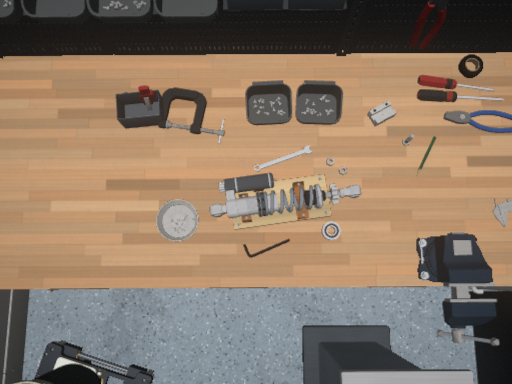

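View pics/scene0.png

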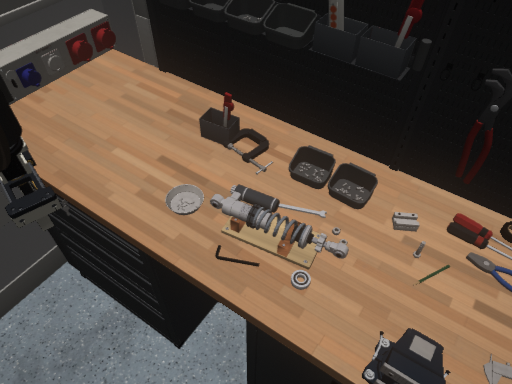

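The top view shows the damper from about (213,210) to (358,191), with the wheel near (325,196). The scene view agrees. Next I'll enlarge it and measure.

Run:
```python
from h import *
a=np.load("pics/top.npz"); f={k:a[k] for k in a}
c=cloud(f)
for u,v in [(215,210),(240,205),(285,201),(318,196),(325,195),(332,195),(340,193),(352,191),(332,231),(330,161),(343,170),(178,220)]: print(u,v,c[v,u].round(4))
im=f["color"][150:260,190:380,::-1]; cv2.imwrite("pics/c1.png",cv2.resize(im,None,fx=4.2,fy=4.2,interpolation=cv2.INTER_CUBIC))
```

```text
215 210 [0.5345 0.4607 0.0784]
240 205 [0.5453 0.4004 0.0844]
285 201 [0.5615 0.2901 0.0407]
318 196 [0.5646 0.2145 0.0934]
325 195 [0.5707 0.1945 0.0717]
332 195 [0.5699 0.1782 0.0756]
340 193 [0.5752 0.1582 0.073 ]
352 191 [0.579  0.13   0.0784]
332 231 [0.4897 0.1693 0.0022]
330 161 [ 6.741e-01  1.678e-01 -3.000e-04]
343 170 [ 0.6498  0.1344 -0.001 ]
178 220 [0.5194 0.5619 0.0076]
```

View pics/c1.png

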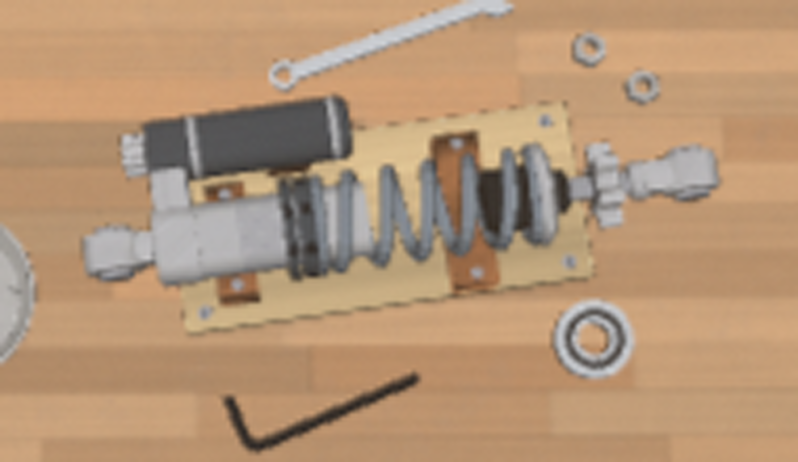

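The enlarged crop puts the wheel at about (606,184), which is full-image pixel (334,194) and roughly world (0.573, 0.173). Damper yaw is about 0.134. I'll move above it with the fingers shut.

Emit:
{"api": "jog_arm", "payload": {
  "moves": [
    [[0.66, -1, 0], 0.07, 255],
    [[0.66, -1, 0], 0.07, 255],
    [[0.66, -1, 0], 0.07, 255],
    [[0.66, -1, 0], 0.07, 255],
    [[0.66, -1, 0], 0.07, 255],
    [[0.66, -1, 0], 0.07, 255]
  ]
}}

```text
time: 0.85
eef_pos: [0.37, 0.3907, 0.2407]
ee_rot: [0.999, -0.045, -0.0, 0.0]
force: [-0.0, 0.2, 0.4]
opening: 0.0333
grasp_force: 0.0
```

Emit:
{"api": "jog_arm", "payload": {
  "moves": [
    [[0.6, -0.88, 0], 0.07, 255],
    [[0.6, -0.88, 0], 0.07, 255],
    [[0.6, -0.88, 0], 0.07, 255],
    [[0.6, -0.88, 0], 0.07, 255],
    [[0.6, -0.88, 0], 0.07, 255],
    [[0.6, -0.88, 0], 0.07, 255]
  ]
}}

```text
time: 1.6
eef_pos: [0.5194, 0.1727, 0.24]
ee_rot: [0.998, 0.065, -0.0, 0.0]
force: [0.3, 0.0, 0.7]
opening: 0.0005
grasp_force: 0.0
```

Run:
```python
from h import *
o=r.get_obs(); print(o["time"],o["eef_pos"],o["ee_rot"],o["opening"],o["force"])
f=r.grab_frame("wrist"); np.savez("pics/w1",**f); save(f,"w1.png"); print(f["pose"].round(3),f["fx"],f["cx"],f["cy"])
```

```text
1.6 [0.51937821 0.17271114 0.24001216] [ 9.97865358e-01  6.53033287e-02 -3.98126523e-04  2.11492785e-04] 0.000495915589145338 [0.25856059 0.04707876 0.6730152 ]
[[ 0.131  0.949  0.287  0.597]
 [-0.991  0.125  0.037  0.183]
 [-0.    -0.289  0.957  0.384]
 [ 0.     0.     0.     1.   ]] 327.4706927207713 253.4007792560286 192.4773652372004
```

View pics/w1.png

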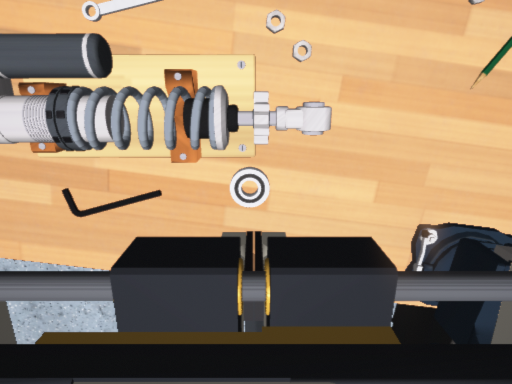

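The wrist view shows the wheel at (262,118), the spring seat at (219,117), the eye at (315,118) and the closed fingertips at (255,235). The damper axis runs almost along the image rows.

Run:
```python
from h import *
a=np.load("pics/w1.npz"); f={k:a[k] for k in a}
c=cloud(f)
P=lambda *a:print(*a)
for v in range(88,150,3): P(v,c[v,262].round(4),c[v,255].round(4))
for u in range(205,335,6): P(u,c[118,u].round(4))
# wheel points
m=(c[...,2]>0.045); 
for u in range(232,280,2):
    col=[v for v in range(80,160) if m[v,u]]; P(u,col[0] if col else None,col[-1] if col else None, c[col[len(col)//2],u].round(3))
# axis from eye..: yaw from seat/rod
im=f["color"][85:150,205:335,::-1]; cv2.imwrite("pics/c2.png",cv2.resize(im,None,fx=6,fy=6,interpolation=cv2.INTER_CUBIC))
```

```text
88 [6.037e-01 1.747e-01 3.000e-04] [0.5966 0.1833 0.3845]
91 [0.5999 0.1757 0.0626] [0.599  0.1823 0.0632]
94 [0.5972 0.1755 0.0661] [0.5964 0.1819 0.0671]
97 [0.5946 0.1751 0.0665] [0.5937 0.1816 0.0656]
100 [0.5919 0.1747 0.0654] [0.591  0.1812 0.0658]
103 [0.5896 0.1748 0.0816] [0.5887 0.181  0.0809]
106 [0.5871 0.1745 0.084 ] [0.5863 0.1807 0.0849]
109 [0.5845 0.1742 0.0849] [0.5838 0.1803 0.0862]
112 [0.5818 0.1737 0.0821] [0.581  0.1799 0.0825]
115 [0.579  0.1732 0.0775] [0.5782 0.1795 0.0779]
118 [0.5763 0.1728 0.0774] [0.5755 0.1792 0.0781]
121 [0.5737 0.1725 0.0781] [0.5729 0.1788 0.0787]
124 [0.571  0.1721 0.0781] [0.5702 0.1785 0.0787]
127 [0.5685 0.1718 0.0804] [0.5678 0.1782 0.0819]
130 [0.5663 0.1716 0.0849] [0.5653 0.1779 0.0834]
133 [0.5636 0.1712 0.0846] [0.5627 0.1775 0.0833]
136 [0.5589 0.1701 0.0673] [0.5579 0.1768 0.0663]
139 [0.556  0.1697 0.0668] [0.555  0.1764 0.0657]
142 [0.5529 0.1693 0.0652] [0.5523 0.176  0.067 ]
145 [5.406e-01 1.659e-01 4.000e-04] [0.5414 0.1744 0.0133]
148 [5.370e-01 1.654e-01 1.000e-04] [0.5379 0.1739 0.0123]
205 [0.5698 0.2242 0.0808]

[... 634 characters left out ...]
.076]
236 105 131 [0.573 0.197 0.075]
238 110 128 [0.572 0.195 0.069]
240 111 125 [0.573 0.193 0.07 ]
242 111 125 [0.573 0.191 0.068]
244 111 125 [0.574 0.189 0.069]
246 111 125 [0.574 0.187 0.07 ]
248 111 125 [0.574 0.186 0.068]
250 111 125 [0.574 0.184 0.068]
252 111 125 [0.575 0.182 0.069]
254 91 143 [0.576 0.18  0.076]
256 91 144 [0.576 0.178 0.078]
258 91 144 [0.576 0.176 0.077]
260 91 144 [0.576 0.175 0.078]
262 91 144 [0.576 0.173 0.077]
264 91 144 [0.577 0.171 0.077]
266 91 144 [0.577 0.169 0.079]
268 92 135 [0.581 0.168 0.078]
270 111 125 [0.577 0.165 0.068]
272 111 129 [0.576 0.163 0.069]
274 111 125 [0.577 0.161 0.069]
276 80 129 [0.578 0.16  0.071]
278 106 149 [0.577 0.158 0.073]
```

View pics/c2.png

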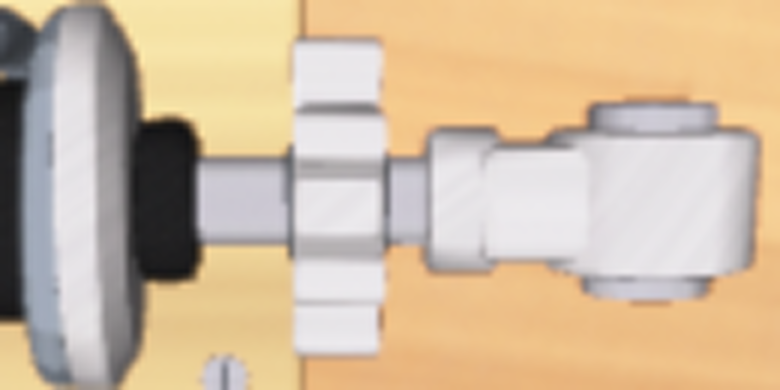

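The lobe tops are 21 mm apart and symmetric about x = 0.575, with z ≈ 0.0855. That puts the wheel centre at (0.575, 0.1735, 0.063), which agrees with the given sizes. I'll lower the closed fingers on the robot's side of the wheel.

Emit:
{"api": "jog_arm", "payload": {
  "moves": [
    [[0.1, -0.01, -0.5], 0, 255],
    [[0.1, -0.01, -0.5], 0, 255],
    [[0.1, -0.01, -0.5], 0, 255],
    [[0.1, -0.01, -0.58], 0, 255],
    [[0.1, -0.01, -0.58], 0, 255]
  ]
}}

```text
time: 2.28
eef_pos: [0.5436, 0.172, 0.0966]
ee_rot: [0.998, 0.067, 0.0, 0.0]
force: [-0.8, -0.5, 0.9]
opening: 0.0005
grasp_force: 0.0
```

Run:
```python
from h import *
o=r.get_obs(); print(o["time"],o["eef_pos"],o["force"])
f=r.grab_frame("wrist"); np.savez("pics/w2",**f); save(f,"w2.png")
c=cloud(f); 
# pixels of centre
P=np.linalg.inv(f["pose"])@np.array([.575,.1735,.08,1]); print(f["cx"]+f["fx"]*P[0]/-P[2], f["cy"]-f["fy"]*P[1]/-P[2])
```

```text
2.275 [0.5436162  0.17196517 0.09656609] [-0.82629911 -0.46151475  0.86753698]
259.67390191610104 188.68508177146032
```

View pics/w2.png

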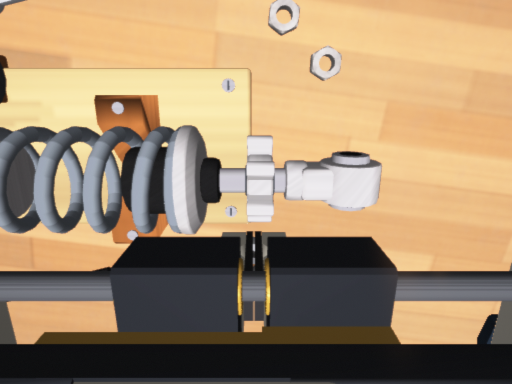

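The fingertips sit just on the robot's side of the wheel, which is at (260,180). No dimples show on the top or far lobes, so it should be 2 or 3 clicks open. I'll push the first closing click.

Emit:
{"api": "jog_arm", "payload": {
  "moves": [
    [[0.02, 0.002, 0], 0, 255],
    [[0.04, 0.005, 0], 0, 255],
    [[0.06, 0.008, 0], 0, 255],
    [[0.075, 0.01, 0], 0, 255],
    [[0.083, 0.01, 0], 0, 255],
    [[0.083, 0.01, 0], 0, 255]
  ]
}}

```text
time: 3.08
eef_pos: [0.5685, 0.1749, 0.0993]
ee_rot: [0.998, 0.067, 0.004, -0.001]
force: [2.0, -0.9, 14.5]
opening: 0.0006
grasp_force: 6.8
```

Run:
```python
from h import *
o=r.get_obs(); print(o["time"],o["eef_pos"],o["force"])
f=r.grab_frame("wrist"); np.savez("pics/w3",**f); save(f,"w3.png")
c=cloud(f)
for v in range(70,240,4):
  p=c[v,260]
  if p[2]>.05: print(v,(p-[.575,.1735,.063]).round(4))
```

```text
3.075 [0.568517   0.17487901 0.09934224] [ 2.02471457 -0.90813645 14.50147339]
186 [0.0232 0.0023 0.0079]
190 [0.0215 0.0021 0.0099]
194 [0.0198 0.0019 0.0118]
198 [0.0169 0.0015 0.0097]
202 [0.0143 0.0011 0.0085]
206 [0.0124 0.0008 0.0097]
210 [0.0101 0.0005 0.0099]
214 [0.0087 0.0003 0.0124]
218 [0.0066 0.0001 0.0131]
222 [0.0074 0.0003 0.0211]
226 [0.0062 0.0002 0.0237]
230 [ 0.004  -0.0001  0.0237]
234 [ 0.003  -0.0002  0.0265]
238 [ 0.0029 -0.0002  0.0313]
```

Wheel is about half-way over. I'll lift off and go back.

Emit:
{"api": "jog_arm", "payload": {
  "moves": [
    [[0, 0, 0.06], 0, 255],
    [[0, 0, 0.06], 0, 255],
    [[-0.083, -0.01, 0.06], 0, 255],
    [[-0.083, -0.01, 0.06], 0, 255]
  ]
}}

```text
time: 3.62
eef_pos: [0.5426, 0.1705, 0.1102]
ee_rot: [0.998, 0.066, -0.001, 0.0]
force: [1.1, 1.1, 0.8]
opening: -0.0
grasp_force: 0.0
```

```bash
cat > look.py <<'E'
from h import *
import sys
o=r.get_obs(); print(o["time"],o["eef_pos"].round(4),o["force"].round(2))
f=r.grab_frame("wrist"); np.savez("pics/"+sys.argv[1],**f)
c=cloud(f); C=np.array([.575,.1735,.063]); ex=np.array([.992,.127,0]); ey=np.array([-.127,.992,0])
d=c-C; X=d@ex; Y=d@ey; Z=d[...,2]
m=(abs(Y)<.0065)&(abs(X)<.03)&(Z>-.02)&(Z<.03)&(np.hypot(X,Z)<.03)
g=f["color"].astype(int).mean(-1)
ang=np.degrees(np.arctan2(X,Z)); R=np.hypot(X,Z)
for a in range(-110,130,10):
    k=m&(abs(ang-a)<5)
    if k.sum()>3: print(a,k.sum(),"R %.4f"%np.median(R[k]),"dark %.2f min %d"%((g[k]<70).mean(),g[k].min()))
P=lambda p:(lambda q:(f["cx"]-f["fx"]*q[0]/q[2],f["cy"]+f["fy"]*q[1]/q[2]))(np.linalg.inv(f["pose"])@np.append(p,1))
u,v=map(int,P(C+[0,0,.02])); im=f["color"][max(v-60,0):v+60,u-60:u+60,::-1]
cv2.imwrite("pics/"+sys.argv[1]+".png",cv2.resize(im,None,fx=4,fy=4,interpolation=cv2.INTER_CUBIC))
E
python3 look.py w4
```

```text
3.625 [0.5426 0.1705 0.1102] [1.14 1.06 0.76]
-90 25 R 0.0241 dark 0.00 min 75
-80 130 R 0.0216 dark 0.00 min 70
-30 121 R 0.0241 dark 0.00 min 196
-20 335 R 0.0204 dark 0.00 min 157
-10 106 R 0.0149 dark 0.00 min 158
0 97 R 0.0149 dark 0.00 min 186
10 116 R 0.0150 dark 0.00 min 190
20 201 R 0.0211 dark 0.00 min 152
30 189 R 0.0241 dark 0.00 min 175
40 53 R 0.0236 dark 0.00 min 129
60 52 R 0.0157 dark 0.00 min 133
70 61 R 0.0154 dark 0.00 min 128
80 354 R 0.0197 dark 0.00 min 136
90 77 R 0.0246 dark 0.00 min 123
```

View pics/w4.png

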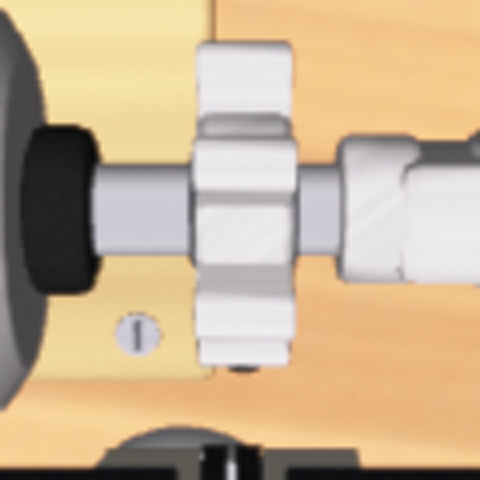

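The crop shows black dimples just at (240,368), on the lobe facing the robot. That means the wheel is 1 click open, so it started at 2. One more closing click is needed.

Emit:
{"api": "jog_arm", "payload": {
  "moves": [
    [[0, 0, -0.06], 0, 255],
    [[0, 0, -0.06], 0, 255],
    [[0.02, 0.002, -0.06], 0, 255],
    [[0.04, 0.005, -0.06], 0, 255],
    [[0.06, 0.008, -0.06], 0, 255],
    [[0.075, 0.01, -0.06], 0, 255],
    [[0.082, 0.01, -0.06], 0, 255],
    [[0.082, 0.01, -0.06], 0, 255]
  ]
}}

```text
time: 4.68
eef_pos: [0.5648, 0.1735, 0.0955]
ee_rot: [0.998, 0.066, 0.0, -0.0]
force: [1.7, -0.5, 0.9]
opening: 0.0004
grasp_force: 0.3
```

Emit:
{"api": "jog_arm", "payload": {
  "moves": [
    [[0, 0, 0.06], 0, 255],
    [[0, 0, 0.06], 0, 255],
    [[-0.083, -0.01, 0.06], 0, 255],
    [[-0.083, -0.01, 0.06], 0, 255],
    [[-0.083, -0.01, 0.06], 0, 255]
  ]
}}

```text
time: 5.3
eef_pos: [0.544, 0.1712, 0.111]
ee_rot: [0.998, 0.067, 0.0, -0.0]
force: [0.2, 0.9, 0.3]
opening: 0.0002
grasp_force: 0.0
```

```bash
python3 look.py w5
```

```text
5.3 [0.544  0.1712 0.111 ] [0.21 0.95 0.31]
-90 16 R 0.0240 dark 0.00 min 189
-80 103 R 0.0217 dark 0.00 min 152
-40 12 R 0.0235 dark 0.00 min 75
-30 130 R 0.0243 dark 0.22 min 24
-20 327 R 0.0203 dark 0.01 min 22
-10 106 R 0.0151 dark 0.00 min 182
0 106 R 0.0149 dark 0.00 min 188
10 96 R 0.0151 dark 0.00 min 191
20 202 R 0.0208 dark 0.00 min 157
30 191 R 0.0242 dark 0.00 min 185
40 43 R 0.0237 dark 0.00 min 134
60 72 R 0.0155 dark 0.00 min 116
70 48 R 0.0156 dark 0.00 min 138
80 350 R 0.0199 dark 0.00 min 153
90 62 R 0.0245 dark 0.00 min 146
```

View pics/w5.png

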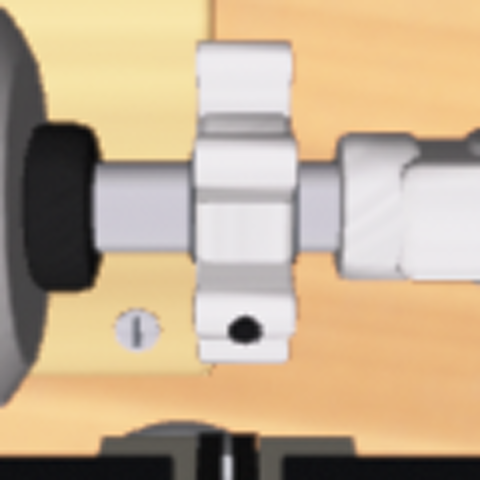

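The dimple is now at (245,330), on the lobe just on the robot's side of the top, so the wheel is closed. I'll go over to the far side and push the first opening click.

Emit:
{"api": "jog_arm", "payload": {
  "moves": [
    [[0, 0, 0.06], 0, 255],
    [[0.248, 0.032, 0.06], 0, 255],
    [[0.248, 0.032, 0.06], 0, 255],
    [[0.248, 0.032, -0.06], 0, 255],
    [[0.248, 0.032, -0.06], 0, 255],
    [[0.228, 0.03, -0.06], 0, 255],
    [[0.208, 0.027, -0.06], 0, 255],
    [[0.188, 0.024, -0.06], 0, 255],
    [[0.175, 0.022, -0.06], 0, 255],
    [[0.166, 0.021, -0.06], 0, 255],
    [[0.166, 0.021, -0.06], 0, 255]
  ]
}}

```text
time: 6.72
eef_pos: [0.5877, 0.1771, 0.0993]
ee_rot: [0.998, 0.067, 0.004, -0.001]
force: [2.6, -1.4, 12.9]
opening: 0.0004
grasp_force: 6.3
```

Emit:
{"api": "jog_arm", "payload": {
  "moves": [
    [[0, 0, 0.12], 0, 255],
    [[0, 0, 0.12], 0, 255],
    [[-0.166, -0.021, 0.12], 0, 255],
    [[-0.166, -0.021, 0.12], 0, 255],
    [[-0.166, -0.021, 0.12], 0, 255]
  ]
}}

```text
time: 7.35
eef_pos: [0.5436, 0.1711, 0.1259]
ee_rot: [0.998, 0.067, 0.0, -0.0]
force: [-0.3, -0.4, -0.2]
opening: 0.0005
grasp_force: 0.0
```

```bash
python3 look.py w6
```

```text
7.35 [0.5436 0.1711 0.1259] [-0.28 -0.4  -0.16]
-60 23 R 0.0244 dark 0.30 min 24
-50 266 R 0.0213 dark 0.02 min 25
-40 121 R 0.0159 dark 0.00 min 183
-30 59 R 0.0149 dark 0.00 min 187
-20 64 R 0.0152 dark 0.00 min 168
0 132 R 0.0239 dark 0.00 min 183
10 151 R 0.0234 dark 0.00 min 118
20 89 R 0.0156 dark 0.00 min 82
30 92 R 0.0150 dark 0.00 min 168
40 92 R 0.0152 dark 0.00 min 162
50 238 R 0.0177 dark 0.00 min 154
60 188 R 0.0237 dark 0.00 min 136
70 25 R 0.0243 dark 0.00 min 126
120 36 R 0.0242 dark 0.00 min 134
```

Emit:
{"api": "jog_arm", "payload": {
  "moves": [
    [[0, 0, 0], 0, 255],
    [[0, 0, 0], 0, 255]
  ]
}}

```text
time: 7.65
eef_pos: [0.5439, 0.171, 0.1253]
ee_rot: [0.998, 0.066, -0.0, 0.0]
force: [-1.0, -0.2, -0.7]
opening: 0.0006
grasp_force: 0.0
```

```bash
python3 look.py w7
```

```text
7.65 [0.5439 0.171  0.1253] [-0.97 -0.2  -0.74]
-60 23 R 0.0245 dark 0.26 min 39
-50 264 R 0.0212 dark 0.03 min 22
-40 120 R 0.0161 dark 0.00 min 175
-30 68 R 0.0148 dark 0.00 min 174
-20 55 R 0.0150 dark 0.00 min 190
-10 10 R 0.0222 dark 0.00 min 161
0 146 R 0.0237 dark 0.00 min 203
10 166 R 0.0232 dark 0.00 min 91
20 78 R 0.0155 dark 0.00 min 98
30 89 R 0.0151 dark 0.00 min 182
40 75 R 0.0153 dark 0.00 min 166
50 231 R 0.0177 dark 0.00 min 167
60 186 R 0.0235 dark 0.00 min 159
70 19 R 0.0246 dark 0.00 min 148
110 8 R 0.0228 dark 0.00 min 133
120 32 R 0.0237 dark 0.00 min 135
```

The wheel stopped just short of the ridge, about 26° open, because the finger rode up on the lobe before its height settled. I'll let it settle and push again slightly deeper.

Emit:
{"api": "jog_arm", "payload": {
  "moves": [
    [[0.248, 0.032, 0], 0, 255],
    [[0.248, 0.032, 0], 0, 255],
    [[0.248, 0.032, -0.122], 0, 255],
    [[0.248, 0.032, -0.122], 0, 255],
    [[0.248, 0.032, -0.122], 0, 255],
    [[0.248, 0.032, -0.122], 0, 255],
    [[0.228, 0.03, -0.122], 0, 255],
    [[0.208, 0.027, -0.122], 0, 255],
    [[0.188, 0.024, -0.122], 0, 255],
    [[0.175, 0.022, -0.122], 0, 255],
    [[0.162, 0.021, -0.122], 0, 255],
    [[0.162, 0.021, -0.122], 0, 255]
  ]
}}

```text
time: 9.2
eef_pos: [0.5841, 0.1762, 0.0954]
ee_rot: [0.998, 0.067, 0.0, 0.0]
force: [-0.3, -0.5, 1.4]
opening: 0.0003
grasp_force: 1.0
```

Emit:
{"api": "jog_arm", "payload": {
  "moves": [
    [[0, 0, 0.122], 0, 255],
    [[0, 0, 0.122], 0, 255],
    [[-0.162, -0.021, 0.122], 0, 255],
    [[-0.162, -0.021, 0.122], 0, 255],
    [[-0.162, -0.021, 0.122], 0, 255]
  ]
}}

```text
time: 9.82
eef_pos: [0.5438, 0.1711, 0.1255]
ee_rot: [0.998, 0.067, 0.0, -0.0]
force: [-0.4, -0.6, -0.7]
opening: 0.0007
grasp_force: 0.0
```

```bash
python3 look.py w8
```

```text
9.825 [0.5438 0.1711 0.1255] [-0.42 -0.65 -0.73]
-90 22 R 0.0241 dark 0.00 min 78
-80 125 R 0.0214 dark 0.00 min 76
-30 114 R 0.0240 dark 0.00 min 202
-20 271 R 0.0202 dark 0.00 min 154
-10 88 R 0.0150 dark 0.00 min 181
0 85 R 0.0149 dark 0.00 min 201
10 91 R 0.0149 dark 0.00 min 185
20 172 R 0.0205 dark 0.00 min 146
30 163 R 0.0243 dark 0.00 min 183
40 38 R 0.0235 dark 0.00 min 120
60 42 R 0.0156 dark 0.00 min 135
70 51 R 0.0155 dark 0.00 min 122
80 297 R 0.0197 dark 0.00 min 139
90 65 R 0.0245 dark 0.00 min 136
```

The wheel is cleanly in click 1: the -90° lobe shows the dark dimple rim, as in the earlier one-click view. Next is click 2.

Emit:
{"api": "jog_arm", "payload": {
  "moves": [
    [[0.248, 0.032, 0], 0, 255],
    [[0.248, 0.032, 0], 0, 255],
    [[0.248, 0.032, -0.122], 0, 255],
    [[0.248, 0.032, -0.122], 0, 255],
    [[0.248, 0.032, -0.122], 0, 255],
    [[0.248, 0.032, -0.122], 0, 255],
    [[0.228, 0.03, -0.122], 0, 255],
    [[0.208, 0.027, -0.122], 0, 255],
    [[0.188, 0.024, -0.122], 0, 255],
    [[0.175, 0.022, -0.122], 0, 255],
    [[0.162, 0.021, -0.122], 0, 255],
    [[0.162, 0.021, -0.122], 0, 255]
  ]
}}

```text
time: 11.38
eef_pos: [0.5839, 0.1763, 0.096]
ee_rot: [0.998, 0.066, 0.0, -0.0]
force: [-0.7, 1.2, 0.2]
opening: 0.0004
grasp_force: 0.3
```

Emit:
{"api": "jog_arm", "payload": {
  "moves": [
    [[0, 0, 0.122], 0, 255],
    [[0, 0, 0.122], 0, 255],
    [[-0.162, -0.021, 0.122], 0, 255],
    [[-0.162, -0.021, 0.122], 0, 255],
    [[-0.162, -0.021, 0.122], 0, 255]
  ]
}}

```text
time: 12.0
eef_pos: [0.5434, 0.171, 0.1254]
ee_rot: [0.998, 0.067, -0.0, 0.0]
force: [0.1, 0.1, -0.1]
opening: 0.0004
grasp_force: 0.0
```

```bash
python3 look.py w9
```

```text
12.0 [0.5434 0.171  0.1254] [ 0.07  0.12 -0.13]
-90 9 R 0.0236 dark 0.00 min 214
-80 111 R 0.0213 dark 0.00 min 206
-40 6 R 0.0236 dark 0.00 min 199
-30 114 R 0.0241 dark 0.00 min 198
-20 267 R 0.0204 dark 0.00 min 165
-10 86 R 0.0152 dark 0.00 min 173
0 92 R 0.0150 dark 0.00 min 210
10 90 R 0.0149 dark 0.00 min 206
20 169 R 0.0205 dark 0.00 min 147
30 157 R 0.0243 dark 0.00 min 188
40 44 R 0.0235 dark 0.00 min 125
60 40 R 0.0154 dark 0.00 min 129
70 59 R 0.0155 dark 0.00 min 121
80 290 R 0.0197 dark 0.00 min 145
90 64 R 0.0246 dark 0.00 min 152
```

Click 2 (the dimple has gone below). Next is click 3.

Emit:
{"api": "jog_arm", "payload": {
  "moves": [
    [[0.248, 0.032, 0], 0, 255],
    [[0.248, 0.032, 0], 0, 255],
    [[0.248, 0.032, -0.122], 0, 255],
    [[0.248, 0.032, -0.122], 0, 255],
    [[0.248, 0.032, -0.122], 0, 255],
    [[0.248, 0.032, -0.122], 0, 255],
    [[0.228, 0.03, -0.122], 0, 255],
    [[0.208, 0.027, -0.122], 0, 255],
    [[0.188, 0.024, -0.122], 0, 255],
    [[0.175, 0.022, -0.122], 0, 255],
    [[0.162, 0.021, -0.122], 0, 255],
    [[0.162, 0.021, -0.122], 0, 255]
  ]
}}

```text
time: 13.55
eef_pos: [0.5838, 0.1763, 0.0959]
ee_rot: [0.998, 0.066, 0.0, -0.0]
force: [-1.4, 0.6, 0.3]
opening: 0.0003
grasp_force: 0.6
```

Emit:
{"api": "jog_arm", "payload": {
  "moves": [
    [[0, 0, 0.122], 0, 255],
    [[0, 0, 0.122], 0, 255],
    [[-0.162, -0.021, 0.122], 0, 255],
    [[-0.162, -0.021, 0.122], 0, 255],
    [[-0.162, -0.021, 0.122], 0, 255]
  ]
}}

```text
time: 14.18
eef_pos: [0.5434, 0.171, 0.1253]
ee_rot: [0.998, 0.067, -0.0, 0.0]
force: [-0.2, 0.2, 0.2]
opening: 0.0004
grasp_force: 0.0
```

```bash
python3 look.py w10
```

```text
14.175 [0.5434 0.171  0.1253] [-0.25  0.17  0.16]
-90 9 R 0.0236 dark 0.00 min 206
-80 110 R 0.0214 dark 0.00 min 214
-40 7 R 0.0238 dark 0.00 min 193
-30 109 R 0.0240 dark 0.00 min 198
-20 273 R 0.0205 dark 0.00 min 163
-10 92 R 0.0151 dark 0.00 min 181
0 92 R 0.0150 dark 0.00 min 206
10 86 R 0.0152 dark 0.00 min 207
20 172 R 0.0210 dark 0.00 min 145
30 157 R 0.0242 dark 0.00 min 177
40 44 R 0.0235 dark 0.00 min 125
60 42 R 0.0155 dark 0.00 min 137
70 48 R 0.0155 dark 0.00 min 130
80 304 R 0.0196 dark 0.00 min 156
90 46 R 0.0242 dark 0.00 min 162
```

Click 3. Next is click 4.

Emit:
{"api": "jog_arm", "payload": {
  "moves": [
    [[0.248, 0.032, 0], 0, 255],
    [[0.248, 0.032, 0], 0, 255],
    [[0.248, 0.032, -0.122], 0, 255],
    [[0.248, 0.032, -0.122], 0, 255],
    [[0.248, 0.032, -0.122], 0, 255],
    [[0.248, 0.032, -0.122], 0, 255],
    [[0.228, 0.03, -0.122], 0, 255],
    [[0.208, 0.027, -0.122], 0, 255],
    [[0.188, 0.024, -0.122], 0, 255],
    [[0.175, 0.022, -0.122], 0, 255],
    [[0.162, 0.021, -0.122], 0, 255],
    [[0.162, 0.021, -0.122], 0, 255]
  ]
}}

```text
time: 15.72
eef_pos: [0.5838, 0.1763, 0.0959]
ee_rot: [0.998, 0.066, 0.0, -0.0]
force: [-2.0, -0.1, 1.2]
opening: 0.0003
grasp_force: 0.6
```

Emit:
{"api": "jog_arm", "payload": {
  "moves": [
    [[0, 0, 0.122], 0, 255],
    [[0, 0, 0.122], 0, 255],
    [[-0.162, -0.021, 0.122], 0, 255],
    [[-0.162, -0.021, 0.122], 0, 255],
    [[-0.162, -0.021, 0.122], 0, 255]
  ]
}}

```text
time: 16.35
eef_pos: [0.5434, 0.171, 0.1253]
ee_rot: [0.998, 0.067, -0.0, 0.0]
force: [0.0, -1.1, 0.1]
opening: 0.0005
grasp_force: 0.0
```

```bash
python3 look.py w11
```

```text
16.35 [0.5434 0.171  0.1253] [ 0.02 -1.09  0.07]
-90 12 R 0.0236 dark 0.00 min 219
-80 108 R 0.0214 dark 0.00 min 206
-40 12 R 0.0237 dark 0.00 min 199
-30 104 R 0.0241 dark 0.00 min 193
-20 267 R 0.0204 dark 0.00 min 173
-10 93 R 0.0150 dark 0.00 min 180
0 88 R 0.0151 dark 0.00 min 212
10 89 R 0.0151 dark 0.00 min 203
20 173 R 0.0210 dark 0.00 min 145
30 154 R 0.0242 dark 0.00 min 171
40 44 R 0.0237 dark 0.00 min 123
60 43 R 0.0156 dark 0.00 min 136
70 42 R 0.0155 dark 0.00 min 122
80 296 R 0.0195 dark 0.00 min 136
90 77 R 0.0245 dark 0.06 min 53
```

View pics/w11.png

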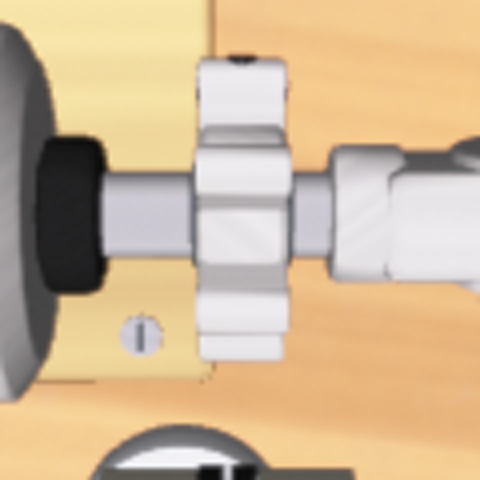

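The dimple now shows at (243,60), on the lobe pointing level away, and a valley faces up, so the wheel is exactly four clicks open. I'll raise the arm clear and hand in.

Emit:
{"api": "jog_arm", "payload": {
  "moves": [
    [[0, 0, 0.4], 0, 255],
    [[0, 0, 0.4], 0, 255],
    [[0, 0, 0.4], 0, 255],
    [[0, 0, 0.4], 0, 255]
  ]
}}

```text
time: 16.9
eef_pos: [0.5435, 0.1708, 0.2247]
ee_rot: [0.998, 0.066, -0.001, 0.0]
force: [-0.4, -0.1, -1.2]
opening: 0.0005
grasp_force: 0.0
```

```bash
python3 -c "
from h import *
print(r.close_job())"
```

```text
the job is handed in; nothing more can be done
None
```

I closed the rebound wheel onto its stop, opened it four clicks (the dimpled lobe now points level away), raised the arm clear and handed the job in; it returned no verdict.

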